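Flip the status flag of the treated handle

TASK

The arched bronze handle has been treated, so mark it: with the fingertips, pushing only and gripping nothing, turn the hinged flag at the handle's own tray right over its pivot until it lies flat on the other side, the side of the tray, with the ring mark up. Do not touch the bronze finds, and leave the other two flags and everything else on the bench as they are.

Things in the scene. Friction and masses are not known exactly. Their poses are not given: they have to be found in the camera images.
- handle_tray: Fixed sample station of the arched handle. Origin on the bench directly under the flag's pivot; +x (own) points from the flag stand to the tray, roughly away from the robot (within 12 degrees). Footplate 130 x 84 x 6 mm (own x -40 to +90 mm). Two aluminium posts 14 x 8 mm, 90 mm high, at own y +-34 mm carry the pivot between them. White open tray 110 x 120 mm, 24 mm high, its centre 145 mm along own +x, holding the find. This is the station to work on.
- handle_flag (a joint): Hinge of that station's flag, rad; axis horizontal along the station's own y, 80 mm above the bench. 0: blade level, pointing to own -x (towards the robot), bar mark up. 1.57: blade straight up. 3.14 (hard stop at either end): turned right over, blade level, pointing to own +x, ring mark up. Starts at 0 to 0.25: this is the one to turn over. The hinge is stiff enough (0.03 N m, about 0.5 N at the blade's end) to stay at any angle where it is left.
- disc_tray: Fixed sample station of the flat disc. Origin on the bench directly under the flag's pivot; +x (own) points from the flag stand to the tray, roughly away from the robot (within 12 degrees). Footplate 130 x 84 x 6 mm (own x -40 to +90 mm). Two aluminium posts 14 x 8 mm, 90 mm high, at own y +-34 mm carry the pivot between them. White open tray 110 x 120 mm, 24 mm high, its centre 145 mm along own +x, holding the find.
- disc_flag (a joint): Hinge of that station's flag, rad; axis horizontal along the station's own y, 80 mm above the bench. 0: blade level, pointing to own -x (towards the robot), bar mark up. 1.57: blade straight up. 3.14 (hard stop at either end): turned right over, blade level, pointing to own +x, ring mark up. Starts near 0. The hinge is stiff enough (0.03 N m, about 0.5 N at the blade's end) to stay at any angle where it is left.
- socket_tray: Fixed sample station of the short tube (socket). Origin on the bench directly under the flag's pivot; +x (own) points from the flag stand to the tray, roughly away from the robot (within 12 degrees). Footplate 130 x 84 x 6 mm (own x -40 to +90 mm). Two aluminium posts 14 x 8 mm, 90 mm high, at own y +-34 mm carry the pivot between them. White open tray 110 x 120 mm, 24 mm high, its centre 145 mm along own +x, holding the find.
- socket_flag (a joint): Hinge of that station's flag, rad; axis horizontal along the station's own y, 80 mm above the bench. 0: blade level, pointing to own -x (towards the robot), bar mark up. 1.57: blade straight up. 3.14 (hard stop at either end): turned right over, blade level, pointing to own +x, ring mark up. Starts near 3.14, already showing its ring. The hinge is stiff enough (0.03 N m, about 0.5 N at the blade's end) to stay at any angle where it is left.
- handle_hinge (a point): Middle of the pivot axis of the handle station's flag, 80 mm above the bench.
- handle_tip (a point): Middle of the outer end of the handle station's flag blade, 65 mm from the pivot axis. The flag is one flat piece of aluminium 4 mm thick with the pivot axis in its mid-plane: a blade 50 mm wide and 65 mm long on one side of the pivot; black bar on one face, black ring on the other.
- handle_tail (a point): Middle of the end of the handle flag's short tail, 30 mm wide, reaching 40 mm from the pivot axis opposite the blade, in line with it: when it is pressed down the blade rises.
- disc_hinge (a point): Middle of the pivot axis of the disc station's flag, 80 mm above the bench.
- disc_tip (a point): Middle of the outer end of the disc station's flag blade, 65 mm from the pivot axis. The flag is one flat piece of aluminium 4 mm thick with the pivot axis in its mid-plane: a blade 50 mm wide and 65 mm long on one side of the pivot; black bar on one face, black ring on the other.
- disc_tail (a point): Middle of the end of the disc flag's short tail, 30 mm wide, reaching 40 mm from the pivot axis opposite the blade, in line with it: when it is pressed down the blade rises.
- socket_hinge (a point): Middle of the pivot axis of the socket station's flag, 80 mm above the bench.
- socket_tip (a point): Middle of the outer end of the socket station's flag blade, 65 mm from the pivot axis. The flag is one flat piece of aluminium 4 mm thick with the pivot axis in its mid-plane: a blade 50 mm wide and 65 mm long on one side of the pivot; black bar on one face, black ring on the other.
- socket_tail (a point): Middle of the end of the socket flag's short tail, 30 mm wide, reaching 40 mm from the pivot axis opposite the blade, in line with it: when it is pressed down the blade rises.
- handle_find: Loose green bronze arched handle, 36 mm high, 88 mm long along own y, 26 mm wide; origin under its middle. Lies in its tray; must stay there.
- disc_find: Loose green bronze disc with a central boss, 72 mm across, 14 mm high; origin under its middle. Must stay.
- socket_find: Loose green bronze tube, 38 mm outside, 34 mm high, standing; origin under its middle. Must stay.
- jar_a: Loose amber jar, 42 mm across, 58 mm high, between two flags; origin under its middle. Must stay where it is.
- dish: Loose small white cup, 48 mm across, 36 mm high, between two flags; origin under its middle. Must stay where it is.
- brush: Loose brush 160 mm long lying at one side of the three stations; origin under its middle. Must stay where it is.
- spatula: Loose spatula 180 mm long lying at one side of the three stations; origin under its middle. Must stay where it is.
- eraser: Loose eraser 45 x 22 x 13 mm nearer the robot; origin under its middle. Must stay where it is.
- weight: Loose brass weight 40 mm across, 42 mm high, nearer the robot; origin under its middle. Must stay where it is.

How it is judged:
By the outcome, as a careful person would: the job done as asked, in the order asked, and still so for the second after the job is handed in, with the robot touching nothing.
It also fails if it takes over 48 s, if anything falls off the work surface, if the arm or the gripper's body presses on something with over 40 N, if the wrist force passes 120 N, or if a joint passes its speed limit or range.

ROBOT

A 7-joint arm with a two-finger parallel gripper is mounted at the origin on the work surface. World frame = base frame: x ahead of the robot, y to its left, z up, the work surface at z = 0. Lengths are in m, angles in rad, forces in N, time in s.
With the tool pointing down it reaches from about 0.425 to 0.95 m from the base axis. Payload 4.7 kg.
Tool frame: the origin (TCP) lies between the finger pads; the fingertips stand 25 mm ahead of it and the grasp point (between the pads) lies 6 mm ahead of it; z points along the fingers, y is the direction in which the jaws open and shut (so a half turn about z gives the same grasp; the last joint's range is limited). The gripper opens to 87 mm and grips with 3 to 60 N. Pads are 19 mm wide; open, the fingers measure 117 mm over their backs; the gripper's body (75 mm by 190 mm) begins 51 mm behind the grasp point.
Start: joints at [-1.273, 0.469, -0.049, 1.532, 0.024, 1.141, -0.082], TCP at [0.217, 0.639, 0.248] pointing down, gripper open.
Joint ranges: [-2.59, 2.59], [-0.33, 1.99], [-1.39, 1.29], [0.1, 2.45], [-1.04, 4.18], [0.21, 1.99], [-2.66, 2.66]. Speed limits (rad/s): [2.57, 2.57, 3.14, 3.14, 3.14, 3.14, 3.14].

INTERFACE

Orientations are given as a unit quaternion [w, x, y, z].
In Python, from workcell import telemetry, viewer, order, finder gives the robot as it stands.
- The arm moves only by the tool servo_tool, never from a script. Its argument "commands" is a list of rows, each a list of 7 numbers: the finger opening in cm, from 0 to 8.7, then the shift along the tool's x, y, z in cm, then the turn, a rotation vector about the tool's x, y, z in degrees. A call has 1 to 20 rows; each row shifts and turns the commanded pose from where the row before left it, along the tool's axes as they then stand; what a row does not reach is not made up. A row lasts 1/10 s, in which the tool goes at most 50 mm and 8.59 degrees, less where a joint would pass 70% of its speed; a pose out of reach is approached as far as the arm can. A call with a gripper value outside its range is refused whole. The fingers move at their own pace and stop on an object; "grip_force" is the grip in N (left out, the last holds). Time passes only in rows, so rows that do not move let the fingers close. It gives the time, the measured TCP pose, the force and the opening at its end, in the units of the state.
- telemetry.state(): the state, without advancing time (a new reading comes with each control period).
- viewer.snapshot(name): name is "scene" or "side" or "wrist"; returns the picture (480x640x3 uint8, blue, green, red); there is no depth.
- viewer.camera_model(name): a dict with "K" (3x3 intrinsics, pixels), "distortion" ([k1, k2, p1, p2, k3] as OpenCV has them; the pictures are not rectified), "camera_from_world" (4x4, takes a point from world to camera coordinates). Camera axes: x right, y down, z forward; pixel columns grow to the right and rows downward; lengths in m; the calibration is good to about 2 mm. A picture is of the moment at which its call begins: read the wrist's pose just before it. camera_model takes no time and is no camera call; for the wrist camera it gives the pose at the moment of the call.
- order.hand_in(): hands the job in, once; it reports no verdict.
Trained networks look in the newest picture that a camera, given by its name, has taken for a name from the list of things; names that differ only in an ending like _2 or _b are one class to them, and where a whole thing is asked for, a point or a joint stands for the part that bears it (a point fixed in the world has none). Each returns a list of dicts, best first, with "score" (0 to 1); they miss things now and then, are a little off and sometimes report something else, mostly with a low value. They report only what shows in the picture. A call takes as long as a camera call.
- finder.search_frame(camera, thing): "xyz" ([x, y, z] in m, in world coordinates, good to about 4 mm: the middle of the surface that is visible of it).
- finder.outline_of(camera, thing): "pixels" (480x640 bool, what is visible of it).
- finder.place_of(camera, thing): "xyz" ([x, y, z] in m, in world coordinates, good to about 4 mm: a listed point, or the origin of a listed thing).
The state is a dict: "t": time; "qpos": joint angles; "qvel": joint speeds; "joint_torque": joint torques, N m; "position": TCP position; "ee_rot": TCP orientation; "force": force on the tool from outside, world axes, zero at the start; "torque": the same for the moment, N m; "grip_width": finger opening in m.
Only numpy, scipy, OpenCV 4.12 (cv2) and the standard library are available. Lean on these libraries where they do the work, as an engineer would, in place of code of your own. Each camera call takes 0.05 s, during which the arm holds its last target.

## Working session

There is one attempt and no reset: what is moved stays moved. The work goes in short steps, Python scripts to look and compute and a tool call to move; the robot and the scene stay as the last step left them, time stands still between calls to the robot, and variables do not carry over. Pictures are saved under pics/ and viewed, and the job is handed in when it is done.

Besides the shell and the picture viewer there is one more tool, called after "Request:" as name([rows], argument=value, ...), one row to a line, values as JSON. servo_tool: Moves the arm, as the interface text tells. Its arguments: {"type":"object","properties":{"commands":{"type":"array","items":{"type":"array","items":{"type":"number"}}},"grip_force":{"type":"number"}},"required":["commands"]}

```bash
mkdir -p pics
python3 - <<'E'
from workcell import telemetry, viewer, finder
import cv2
s=telemetry.state();print(s['t'],s['position'],s['ee_rot'],s['grip_width'])
for n in ['scene','side']:
    cv2.imwrite(f'pics/{n}0.png',viewer.snapshot(n))
for th in ['handle_hinge','handle_tip','handle_tail','handle_tray','handle_find','disc_hinge','socket_hinge','jar_a','dish']:
    for n in ['scene','side']:
        print(th,n,[(r['score'],r['xyz']) for r in finder.place_of(n,th)[:3]])
print(telemetry.state()['t'])
E
```

```text
0.0 [0.21649749 0.63877163 0.24649587] [-1.25820663e-04  1.62658827e-01  9.86681907e-01 -9.51226340e-04] 0.08700693983887749
handle_hinge scene [(0.79, [0.5636, 0.2822, 0.0787]), (0.51, [0.5068, -0.1443, -0.0027]), (0.47, [0.544, 0.024, 0.0798])]
handle_hinge side [(0.89, [0.5581, 0.2803, 0.0824])]
handle_tip scene [(0.91, [0.4966, 0.2929, 0.0834]), (0.68, [0.3792, -0.1445, 0.0038])]
handle_tip side [(0.86, [0.4958, 0.2969, 0.0817])]
handle_tail scene [(0.78, [0.6003, 0.2737, 0.0791]), (0.51, [0.543, 0.0233, 0.0804]), (0.24, [0.6253, -0.2969, 0.0824])]
handle_tail side [(0.68, [0.6062, 0.2807, 0.0772])]
handle_tray scene [(0.6, [0.5623, 0.2853, -0.0014]), (0.29, [0.4823, 0.0092, 0.0812])]
handle_tray side [(0.93, [0.5587, 0.2825, -0.0034])]
handle_find scene [(0.95, [0.6933, 0.2567, 0.0071])]
handle_find side [(0.41, [0.6946, 0.2538, 0.002])]
disc_hinge scene [(0.76, [0.546, 0.0232, 0.0797])]
disc_hinge side [(0.65, [0.5432, 0.0224, 0.0805])]
socket_hinge scene [(0.93, [0.5595, -0.2869, 0.0785]), (0.69, [0.6938, -0.3043, 0.0025])]
socket_hinge side [(0.56, [0.5609, -0.2844, 0.084])]
jar_a scene [(0.8, [0.4819, 0.1391, -0.0029]), (0.59, [0.6003, 0.2756, 0.0769])]
jar_a side [(0.98, [0.4831, 0.1412, -0.0034])]
dish scene []
dish side []
1.0
```

View pics/scene0.png

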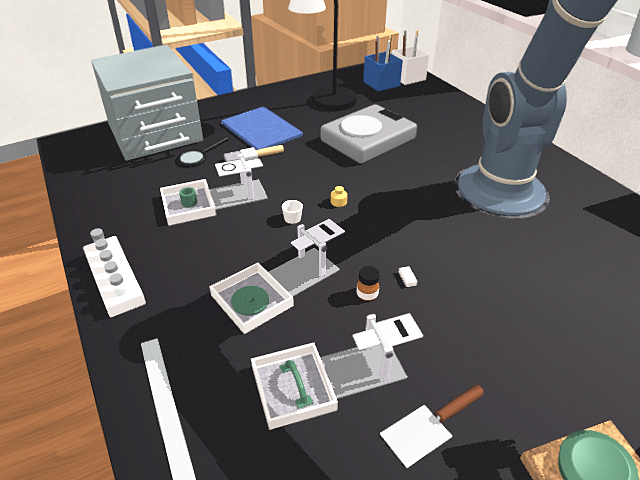

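View pics/side0.png

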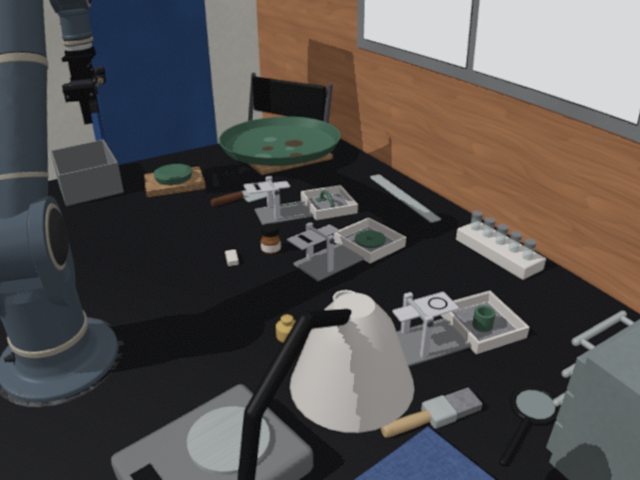

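Handle station: the flag in the scene view is at about (390,335). The two cameras agree on the hinge, near (0.561, 0.281, 0.080), with station yaw about -10°. I'll close the fingers, align the jaws with the station's y axis and move above the tail.

Request:
servo_tool([
  [0,0,0,0,0,0,-4.3],
  [0,0,0,0,0,0,-4.4],
  [0,-2.7,-1.83,0,0,0,0],
  [0,-2.7,-1.83,0,0,0,0],
  [0,-2.7,-1.83,0,0,0,0],
  [0,-2.7,-1.83,0,0,0,0],
  [0,-2.7,-1.83,0,0,0,0],
  [0,-2.7,-1.83,0,0,0,0],
  [0,-2.7,-1.83,0,0,0,0],
  [0,-2.7,-1.83,0,0,0,0],
  [0,-2.7,-1.83,0,0,0,0],
  [0,-2.7,-1.83,0,0,0,0],
  [0,-2.7,-1.83,0,0,0,0],
  [0,-2.7,-1.83,0,0,0,0],
  [0,0,0,0,0,0,0],
  [0,0,0,0,0,0,0],
])

```text
t: 2.6
position: [0.4979, 0.3661, 0.2475]
ee_rot: [-0.0, 0.088, 0.996, 0.0]
force: [-0.4, 0.0, 0.3]
grip_width: 0.0001
```

```bash
cat > h.py <<'E'
from workcell import telemetry, viewer, finder
import cv2,numpy as np
H=np.array([.561,.2813]);a=np.radians(-10.);u=np.array([np.cos(a),np.sin(a)]);v=np.array([-u[1],u[0]])
def own(p): d=np.array(p[:2])-H; return (1000*np.array([d@u,d@v,p[2]])).round(1)
def st():
    s=telemetry.state();p=s['position'];print(s['t'],'TCP',p.round(4),'tip own mm',own(np.r_[p[:2],p[2]-.025]),'F',np.round(s['force'],2))
def snap(n,f): cv2.imwrite(f'pics/{f}.png',viewer.snapshot(n))
def proj(n,P):
    m=viewer.camera_model(n);T=np.array(m['camera_from_world']);
    r=cv2.Rodrigues(T[:3,:3])[0]
    return cv2.projectPoints(np.array(P,float),r,T[:3,3],np.array(m['K']),np.array(m['distortion']))[0][:,0]
E
python3 - <<'E'
from h import *
st();img=viewer.snapshot('wrist')
P=[[*(H+x*u+y*v),z] for x,y,z in [(0,0,.08),(-.065,.025,.08),(-.065,-.025,.08),(.04,0,.08),(0,.034,.09),(0,-.034,.09),(.09,.06,.024),(.09,-.06,.024),(.2,.06,.024),(.2,-.06,.024)]]
for p in proj('wrist',P):
    if abs(p).max()<2000: cv2.circle(img,tuple(int(c) for c in p),3,(0,0,255),-1)
cv2.imwrite('pics/w1.png',img)
for th in ['handle_hinge','handle_tip','handle_tail','handle_tray']:
    print(th,[(r['score'],r['xyz'],own(r['xyz'])) for r in finder.place_of('wrist',th)[:2]])
E
```

```text
2.6 TCP [0.4979 0.3661 0.2475] tip own mm [-76.9  72.6 222.5] F [-0.43  0.    0.26]
handle_hinge []
handle_tip [(0.66, [0.5, 0.293, 0.085], array([-62.1,   0.9,  85. ]))]
handle_tail []
handle_tray [(0.68, [0.4782, 0.1314, 0.0018], array([ -55.5, -162. ,    1.8])), (0.65, [0.562, 0.2842, -0.0028], array([ 0.5,  3. , -2.8]))]
```

View pics/w1.png

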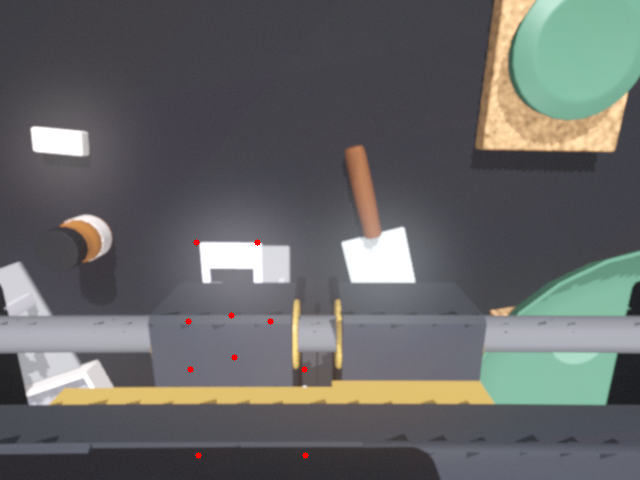

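Run:
```python
from h import *
T=np.array(viewer.camera_model('wrist')['camera_from_world']);c=-T[:3,:3].T@T[:3,3];print(c, own(c))
```

```text
[0.42519312 0.37951027 0.38401415] [-150.8   73.1  384. ]
```

Request:
servo_tool([
  [0,-1.8,-1.16,0,0,0,0],
  [0,-1.8,-1.16,0,0,0,0],
  [0,-1.8,-1.16,0,0,0,0],
  [0,-1.8,-1.16,0,0,0,0],
  [0,-1.8,-1.16,0,0,0,0],
  [0,-1.7,-1.16,0,0,0,0],
  [0,0,0,2,0,0,0],
  [0,0,0,2,0,0,0],
  [0,0,0,2,0,0,0],
  [0,0,0,2,0,0,0],
  [0,0,0,2,0,0,0],
  [0,0,0,1,0,0,0],
  [0,0,0,0,0,0,0],
])

```text
t: 4.15
position: [0.5895, 0.2798, 0.136]
ee_rot: [-0.001, 0.087, 0.996, -0.001]
force: [-0.3, -0.4, -0.3]
grip_width: 0.0002
```

Run:
```python
from h import *
st();a=viewer.snapshot('scene')[220:460,220:460];b=viewer.snapshot('side')[130:290,190:370]
cv2.imwrite('pics/c2.png',np.hstack([cv2.resize(a,(400,400)),cv2.resize(b,(400,400))]))
```

```text
4.15 TCP [0.5895 0.2798 0.136 ] tip own mm [ 28.3   3.4 111. ] F [-0.28 -0.44 -0.32]
```

View pics/c2.png

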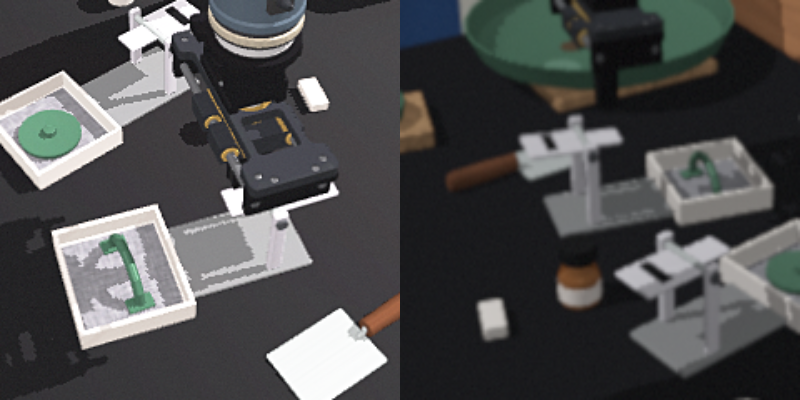

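The crops show the handle station at left and the closed fingertips hanging clear, about 30 mm above the tail, with nothing touched. Next I press the tail down.

Request:
servo_tool([
  [0,0,0,1,0,0,0],
  [0,0,0,1,0,0,0],
  [0,0,0,0.7,0,0,0],
  [0,0,0,0.5,0,0,0],
  [0,0,0,0.5,0,0,0],
  [0,0,0,0.5,0,0,0],
  [0,0,0,0,0,0,0],
])

```text
t: 4.95
position: [0.5909, 0.2797, 0.095]
ee_rot: [0.0, 0.087, 0.996, 0.0]
force: [-0.1, -0.1, 0.3]
grip_width: 0.0007
```

Run:
```python
from h import *
st();a=viewer.snapshot('scene')[220:460,220:460];b=viewer.snapshot('side')[130:290,190:370]
cv2.imwrite('pics/c3.png',np.hstack([cv2.resize(a,(400,400)),cv2.resize(b,(400,400))]))
```

```text
4.95 TCP [0.5909 0.2797 0.095 ] tip own mm [29.7  3.6 70. ] F [-0.09 -0.08  0.34]
```

View pics/c3.png

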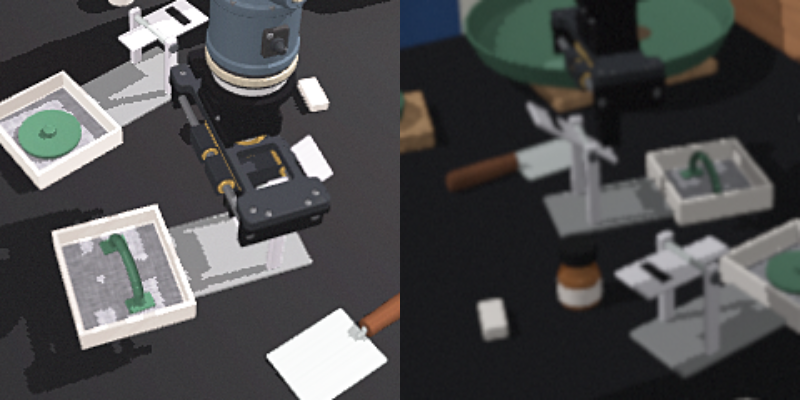

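The blade has risen to about 30° in the side crop at (560,125), with the fingertip on the tail. I'll keep pressing.

Request:
servo_tool([
  [0,0,0,0.4,0,0,0],
  [0,0,0,0.4,0,0,0],
  [0,0,0,0.4,0,0,0],
  [0,0,0,0.3,0,0,0],
  [0,0,0,0,0,0,0],
])

```text
t: 5.55
position: [0.5905, 0.2794, 0.0798]
ee_rot: [-0.0, 0.087, 0.996, -0.0]
force: [0.9, 0.5, -0.2]
grip_width: 0.0006
```

Run:
```python
from h import *
st();b=viewer.snapshot('side')[130:290,190:370]
cv2.imwrite('pics/c4.png',cv2.resize(b,(500,450)))
```

```text
5.55 TCP [0.5905 0.2794 0.0798] tip own mm [29.4  3.2 54.8] F [ 0.92  0.51 -0.21]
```

View pics/c4.png

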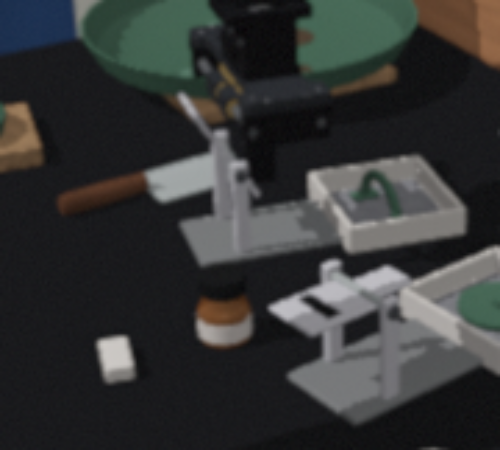

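Blade at about 52°. Now lift clear, go over to the near side of the blade and descend behind it.

Request:
servo_tool([
  [0,0,0,-1,0,0,0],
  [0,0,0,-2.2,0,0,0],
  [0,0,0,-2.2,0,0,0],
  [0,0,0,-2.2,0,0,0],
  [0,0,0,-2.2,0,0,0],
  [0,0,0,-2.2,0,0,0],
  [0,2.1,0,0,0,0,0],
  [0,2.1,0,0,0,0,0],
  [0,2.1,0,0,0,0,0],
  [0,2.1,0,0,0,0,0],
  [0,2.1,0,0,0,0,0],
  [0,0,0,0,0,0,0],
  [0,0,0,2,0,0,0],
  [0,0,0,2,0,0,0],
  [0,0,0,2,0,0,0],
  [0,0,0,0.7,0,0,0],
  [0,0,0,0,0,0,0],
])

```text
t: 7.3
position: [0.4875, 0.2972, 0.133]
ee_rot: [-0.001, 0.088, 0.996, -0.001]
force: [-0.5, -0.2, -0.0]
grip_width: 0.0003
```

Run:
```python
from h import *
st();b=viewer.snapshot('side')[130:290,190:370];w=viewer.snapshot('wrist')
cv2.imwrite('pics/c5.png',np.hstack([cv2.resize(b,(400,400)),cv2.resize(w,(400,400))]))
```

```text
7.3 TCP [0.4875 0.2972 0.133 ] tip own mm [-75.1   2.9 108. ] F [-0.47 -0.22 -0.02]
```

View pics/c5.png

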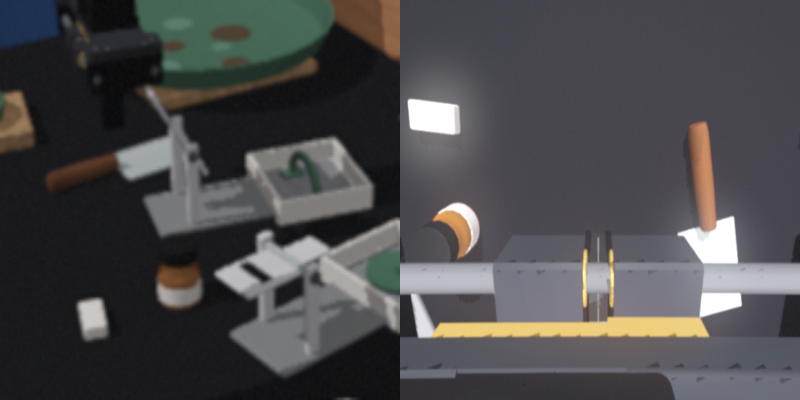

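The fingers are behind the blade (side crop: finger at (115,120), blade tip at (150,92)). Now I push it up to vertical along its arc.

Request:
servo_tool([
  [0,-1.2,0,0,0,0,0],
  [0,-1.2,0,0,0,0,0],
  [0,-0.7,0,-0.4,0,0,0],
  [0,-0.7,0,-0.3,0,0,0],
  [0,-0.7,0,-0.3,0,0,0],
  [0,-0.7,0,-0.2,0,0,0],
  [0,-0.7,0,-0.1,0,0,0],
  [0,-0.5,0,-0.1,0,0,0],
  [0,0,0,0,0,0,0],
])

```text
t: 8.3
position: [0.5512, 0.2865, 0.1476]
ee_rot: [0.0, 0.088, 0.996, 0.0]
force: [0.6, -0.1, 0.4]
grip_width: 0.0004
```

Run:
```python
from h import *
st();b=viewer.snapshot('side')[130:290,190:370];w=viewer.snapshot('scene')[220:460,220:460]
cv2.imwrite('pics/c6.png',np.hstack([cv2.resize(b,(400,400)),cv2.resize(w,(400,400))]))
```

```text
8.3 TCP [0.5512 0.2865 0.1476] tip own mm [-10.5   3.4 122.6] F [ 0.59 -0.12  0.39]
```

View pics/c6.png

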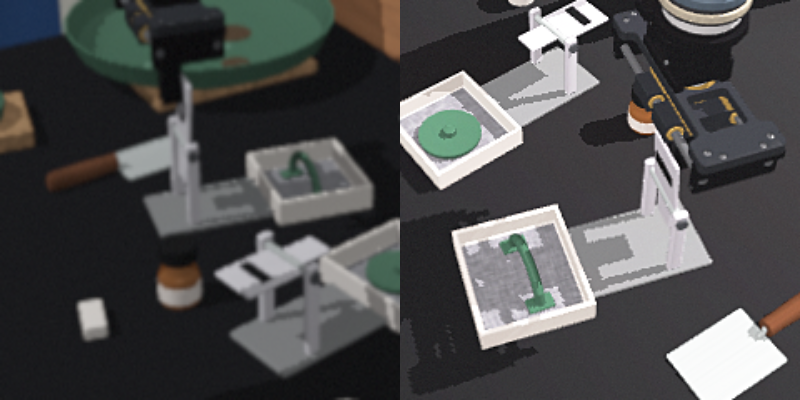

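The blade now stands upright, with the bar face towards the tray in the scene crop. I continue over along an arc, stopping just short of flat.

Request:
servo_tool([
  [0,-0.7,0,0.1,0,0,0],
  [0,-0.7,0,0.15,0,0,0],
  [0,-0.7,0,0.25,0,0,0],
  [0,-0.6,0,0.4,0,0,0],
  [0,-0.55,0,0.5,0,0,0],
  [0,-0.45,0,0.55,0,0,0],
  [0,-0.3,0,0.6,0,0,0],
  [0,-0.2,0,0.6,0,0,0],
  [0,-0.1,0,0.6,0,0,0],
  [0,0,0,0,0,0,0],
])

```text
t: 9.4
position: [0.5923, 0.2788, 0.1089]
ee_rot: [-0.001, 0.087, 0.996, -0.0]
force: [-0.1, 0.6, 0.2]
grip_width: 0.0
```

Run:
```python
from h import *
st();b=viewer.snapshot('side')[130:290,190:370];w=viewer.snapshot('scene')[220:460,220:460]
cv2.imwrite('pics/c7.png',np.hstack([cv2.resize(b,(400,400)),cv2.resize(w,(400,400))]))
```

```text
9.4 TCP [0.5923 0.2788 0.1089] tip own mm [31.3  2.9 83.9] F [-0.07  0.56  0.2 ]
```

View pics/c7.png

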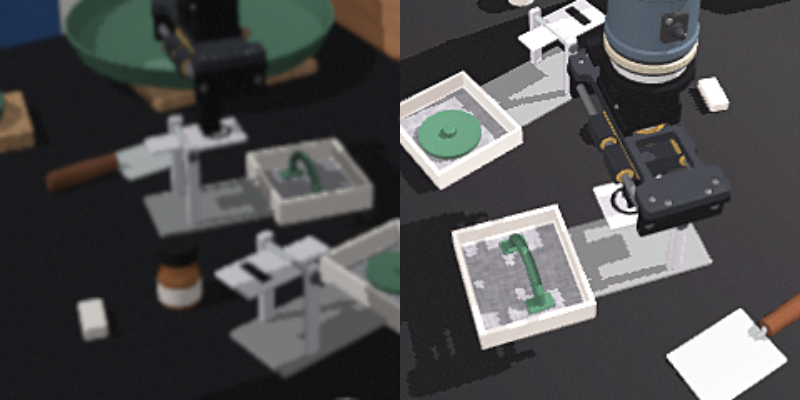

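The blade is almost level with the ring up. I press down the last millimetres while watching the force.

Request:
servo_tool([
  [0,-0.7,0,0,0,0,0],
  [0,0,0,0.1,0,0,0],
  [0,0,0,0.1,0,0,0],
  [0,0,0,0,0,0,0],
])

```text
t: 9.9
position: [0.5996, 0.2779, 0.108]
ee_rot: [0.0, 0.087, 0.996, 0.0]
force: [-0.2, 0.6, -0.2]
grip_width: 0.0007
```

Request:
servo_tool([
  [0,0,0,0.1,0,0,0],
  [0,0,0,0,0,0,0],
])

```text
t: 10.1
position: [0.5996, 0.278, 0.1074]
ee_rot: [0.0, 0.087, 0.996, 0.0]
force: [-0.8, -0.5, 3.5]
grip_width: 0.0004
```

Request:
servo_tool([
  [0,0,0,0.1,0,0,0],
  [0,0,0,0,0,0,0],
])

```text
t: 10.3
position: [0.5997, 0.278, 0.1073]
ee_rot: [0.0, 0.087, 0.996, 0.0]
force: [-1.6, -1.8, 7.3]
grip_width: 0.0005
```

The force rises and the tool no longer descends, so the flag is against its hard stop. I retreat straight up and check.

Request:
servo_tool([
  [0,0,0,-0.5,0,0,0],
  [0,0,0,-2.5,0,0,0],
  [0,0,0,-3,0,0,0],
  [0,0,0,-3,0,0,0],
  [0,0,0,-3,0,0,0],
  [0,3,0,-1,0,0,0],
  [0,3,0,0,0,0,0],
  [0,3,0,0,0,0,0],
  [0,3,0,0,0,0,0],
  [0,0,0,0,0,0,0],
])

```text
t: 11.3
position: [0.4772, 0.3005, 0.236]
ee_rot: [-0.001, 0.085, 0.996, 0.0]
force: [0.6, 1.0, -0.5]
grip_width: 0.0004
```

Run:
```python
from h import *
st();b=viewer.snapshot('side')[130:370,190:550];w=viewer.snapshot('scene')[130:460,120:460]
cv2.imwrite('pics/c8.png',np.hstack([cv2.resize(b,(400,400)),cv2.resize(w,(400,400))]))
for n in ['scene','side']:
  for t in ['handle_tip','handle_tail','handle_find','jar_a']:
    print(n,t,[(r['score'],r['xyz'],own(r['xyz'])) for r in finder.place_of(n,t)[:1]])
st()
```

```text
11.3 TCP [0.4772 0.3005 0.236 ] tip own mm [-85.9   4.4 211. ] F [ 0.59  1.05 -0.46]
scene handle_tip [(0.92, [0.6225, 0.2695, 0.0832], array([62.6, -0.9, 83.2]))]
scene handle_tail [(0.64, [0.524, 0.2923, 0.0771], array([-38.3,   4.4,  77.1]))]
scene handle_find []
scene jar_a [(0.72, [0.4818, 0.1384, -0.0008], array([ -53.2, -154.5,   -0.8]))]
side handle_tip [(0.71, [0.6256, 0.2697, 0.0823], array([65.6, -0.2, 82.3]))]
side handle_tail [(0.93, [0.5233, 0.2934, 0.0783], array([-39.2,   5.4,  78.3]))]
side handle_find [(0.58, [0.6963, 0.2518, -0.0016], array([138.4,  -5.6,  -1.6]))]
side jar_a [(0.73, [0.4835, 0.1397, -0.0012], array([ -51.7, -152.9,   -1.2]))]
11.8 TCP [0.4819 0.2985 0.2358] tip own mm [-80.9   3.2 210.8] F [-0.51  0.01 -0.05]
```

View pics/c8.png

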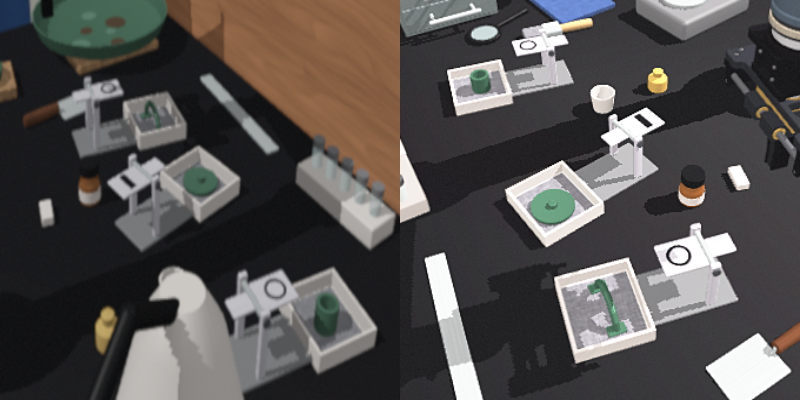

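The handle's flag lies flat towards its tray with the ring up (scene crop (680,255)). The disc flag still shows its bar and the socket flag its ring. The arm is clear.

```bash
python3 -c "
from workcell import order;print(order.hand_in())"
```

```text
the job is handed in; nothing more can be done
None
```

The handle station's flag is turned right over and lies flat on the tray side with the ring mark up, and the job is handed in. I used closed fingertips and only pushed. I pressed the tail down until the blade stood at about 52°, pushed the blade up past vertical, then pressed it onto its stop.

**Last checks:**
- **Hard stop:** in the final press the force rose to about 7 N while the tool stopped descending, so the flag is on its stop.
- **Flag position:** after I retreated, both cameras put the blade's end about 63–66 mm towards the tray at 82–83 mm height. The tail end is 38–39 mm on the robot's side. The ring shows in both views.
- **Everything else:** the last pictures show the other two flags and the finds unchanged. The jar and the handle find measured within the finder's error of where they started.
- **Time and clearance:** the job took about 12 s, and the arm was clear of everything at hand-in.

**Missing readings:** in the last check the scene camera's finder did not report the handle find, though the side camera did and it is visible in the tray. The dish was not found by either camera at the start. Apart from the jar and the handle find, I checked the other items only by eye in the last pictures, and the crops cut off part of the brush and the spatula.

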